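# Pack the screw-cap reagent bottles into the bench caddy

## Robot

A 7-joint arm with a two-finger parallel gripper is mounted at the origin on the work surface. World frame = base frame: x ahead of the robot, y to its left, z up, the work surface at z = 0. Lengths are in mm, angles in rad, forces in N, time in s.
With the tool pointing down it reaches from about 400 to 875 mm from the base axis. Payload 4.4 kg.
Tool frame: the origin (TCP) lies at the very end of the fingers, on their centre line; the grasp point (between the pads) lies 19 mm behind it; z points along the fingers, y is the direction in which the jaws open and shut (so a half turn about z gives the same grasp; the last joint's range is limited). The gripper opens to 85 mm and grips with 20 to 120 N. Pads are 22 mm wide; open, the fingers measure 114 mm over their backs; the gripper's body (76 mm by 85 mm) begins 54 mm behind the grasp point. The pads swing forward as they close: fully open they stand 13 mm farther back than shut.
Start: joints at [1.18, 0.628, 0.038, 1.517, -0.027, 0.996, -0.02], TCP at [207.456, -616.019, 206.913] pointing down, gripper open.
Joint ranges: [-3.06, 3.06], [-0.37, 2.12], [-1.25, 1.32], [0.18, 2.47], [-1.1, 4.24], [0.23, 1.98], [-2.94, 2.94]. Speed limits (rad/s): [2.57, 2.57, 3.14, 3.14, 3.14, 3.14, 3.14].

## Interface

Orientations are given as [roll, pitch, yaw] about the fixed x, y, z axes, in that order (R = Rz(yaw) Ry(pitch) Rx(roll)).
In Python, from cell import ctrl gives the robot as it stands.
- The arm moves only by the shell command python3 -m crank 'ROWS' [OPENING]. ROWS is JSON, a list that holds one entry, the list of rows, each a list of 6 numbers: the shift along the tool's x, y, z in units of 30 mm (1.0 is 30 mm), then the turn, a rotation vector about the tool's x, y, z in units of 6 degrees (1.0 is 6 degrees). In form: [[[tx, ty, tz, rx, ry, rz], ...]]. A call has 1 to 12 rows; each row shifts and turns the pose as measured when the row begins, along the tool's axes as they then stand; what a row does not reach is not made up. A row lasts 1/12 s, in which the tool goes at most 41.7 mm and 7.16 degrees, less where a joint would pass 70% of its speed; a pose out of reach is approached as far as the arm can. A call is refused whole if a number of a shift passes 1 or a number of a turn 1, either way. A call with a gripper value outside its range is refused whole. OPENING is the gripper command: -1 is fully open, 1 is shut, values between are in proportion, set as the call begins (- or left out, the last holds). The fingers move at their own pace and stop on an object; the grip force is fixed at half the most. Time passes only in rows, so rows that do not move let the fingers close. It gives the time, the measured TCP pose, the force and the opening at its end, in the units of the state.
- ctrl.read_state(): the state, without advancing time (a new reading comes with each control period).
- ctrl.get_image(name): name is "side" or "top" or "wrist"; returns a dict with "color" (400x640x3 uint8, red, green, blue), "depth" (400x640 float32, mm along the optical axis (not along the pixel's ray), 0 where there is no reading), "camera_matrix" (3x3 intrinsics, pixels), "k1" (the pictures are not rectified: a ray, as slopes to the right and down, at radius r is drawn at 1 + k1 r^2 times it, then the intrinsics apply), "R" (3x3) and "t" (3): a world point X has camera coordinates R X + t. Camera axes: x right, y down, z forward; pixel columns grow to the right and rows downward; lengths in mm; the calibration is good to about 2 mm. A picture is of the moment at which its call begins.
- ctrl.finish_job(): hands the job in, once; it reports no verdict.
Trained networks look in a picture, given as the dict that the camera call returned (one of the last four; its "shot" number tells which), for a name from the list of things; names that differ only in an ending like _2 or _b are one class to them, and where a whole thing is asked for, a point or a joint stands for the part that bears it (a point fixed in the world has none). Each returns a list of dicts, best first, with "conf" (0 to 1); they miss things now and then, are a little off and sometimes report something else, mostly with a low value. They report only what shows in the picture. A call takes as long as a camera call.
- ctrl.search_frame(query, picture): "extent" ([centre column, centre row, width, height] in pixels, round what is visible of it).
The state is a dict: "clock": time; "qpos": joint angles; "qd": joint speeds; "tau": joint torques, N m; "eef_pos": TCP position; "tool_rot": TCP orientation; "force": force on the tool from outside, world axes, zero at the start; "torque": the same for the moment, N m; "width": finger opening in mm.
Only numpy, scipy, OpenCV 4.12 (cv2) and the standard library are available. Lean on these libraries where they do the work, as an engineer would, in place of code of your own. Each camera call takes 0.05 s, during which the arm holds its last target. There are 200 camera calls.

## Task

Collect the four amber bottles with flat screw caps (large, medium and small round ones and the square one) from the bench and stand each in the caddy, in the seat of its own shape and size. Keep them upright and set them down gently, they are glass. Leave the two look-alike dropper bottles with the rubber bulbs standing where they are.

Things in the scene. Friction and masses are not known exactly. Their poses are not given: they have to be found in the camera images.
- large_mid (a point): the largest round amber bottle: body 58 mm in diameter with straight sides up to 72 mm, then shoulder and 36 mm wide screw cap, 106 mm tall in all. Amber glass, blue cap; stands loose on the bench. The point is on its axis half-way up, 53 mm above its underside; z points up.
- medium_mid (a point): the middle-sized round amber bottle with a flat screw cap: body 44 mm in diameter with straight sides up to 62 mm, cap 28 mm wide, 90 mm tall in all. Amber glass, blue cap; stands loose on the bench. The point is on its axis half-way up, 45 mm above its underside; z points up.
- small_mid (a point): the smallest round amber bottle with a flat screw cap: body 30 mm in diameter with straight sides up to 50 mm, cap 22 mm wide, 74 mm tall in all. Amber glass, blue cap; stands loose on the bench. The point is on its axis half-way up, 37 mm above its underside; z points up.
- square_mid (a point): the square amber bottle: body 46 x 46 mm with straight sides up to 66 mm, faces square to its own x and y axes, round 34 mm wide screw cap, 96 mm tall in all. Amber glass, blue cap; stands loose on the bench. The point is on its axis half-way up, 48 mm above its underside; z points up.
- seat_large: white seat for the large bottle, round, 74 mm inside diameter: floor 3 mm thick, wall 4 mm thick, 17 mm high in all. Origin: centre of its underside, 6 mm above the bench, so a seated bottle stands 9 mm above the bench. The four seats are fixed 92 mm apart in one row, in changing order, in a fixed grey caddy 104 x 384 mm, walls 16 mm (ends 30 mm) high. y: along the row; x: across it, away from the robot.
- seat_medium: white seat for the medium bottle, round, 60 mm inside diameter: floor 3 mm thick, wall 4 mm thick, 17 mm high in all. Origin: centre of its underside, 6 mm above the bench, so a seated bottle stands 9 mm above the bench. The four seats are fixed 92 mm apart in one row, in changing order, in a fixed grey caddy 104 x 384 mm, walls 16 mm (ends 30 mm) high. y: along the row; x: across it, away from the robot.
- seat_small: white seat for the small bottle, round, 46 mm inside diameter: floor 3 mm thick, wall 4 mm thick, 17 mm high in all. Origin: centre of its underside, 6 mm above the bench, so a seated bottle stands 9 mm above the bench. The four seats are fixed 92 mm apart in one row, in changing order, in a fixed grey caddy 104 x 384 mm, walls 16 mm (ends 30 mm) high. y: along the row; x: across it, away from the robot.
- seat_square: white seat for the square bottle, square, 62 x 62 mm inside, sides along its own x and y axes: floor 3 mm thick, wall 4 mm thick, 17 mm high in all. Origin: centre of its underside, 6 mm above the bench, so a seated bottle stands 9 mm above the bench. The four seats are fixed 92 mm apart in one row, in changing order, in a fixed grey caddy 104 x 384 mm, walls 16 mm (ends 30 mm) high. y: along the row; x: across it, away from the robot.
- dropper_medium_mid (a point): medium amber dropper bottle, not wanted: body 44 mm in diameter with straight sides up to 56 mm, blue collar topped by a narrow black rubber bulb 14 mm wide, 112 mm tall in all, loose. The point is on its axis half-way up, 56 mm above its underside.
- dropper_small_mid (a point): small amber dropper bottle, not wanted: body 30 mm in diameter with straight sides up to 48 mm, blue collar topped by a narrow black rubber bulb 14 mm wide, 100 mm tall in all, loose. The point is on its axis half-way up, 50 mm above its underside.

How it is judged (in metres and radians):
At the end, for the whole second after the job is handed in: Each of the four screw-cap bottles stands upright (within 0.08 rad) on the floor of its own seat (axis within 13 mm of the seat's centre, height within 4 mm), at rest and released; both dropper bottles stand upright within 25 mm of where they began (horizontal distance between large_mid and seat_large below 0.013 m and z of large_mid in the frame of seat_large between 0.052 and 0.06 m and angle between each of large_mid, medium_mid, small_mid, square_mid, dropper_medium_mid, dropper_small_mid's own z axis and vertical below 0.08 rad and linear speed of each of large, medium, small, square below 0.02 m/s and horizontal distance between medium_mid and seat_medium below 0.013 m and z of medium_mid in the frame of seat_medium between 0.044 and 0.052 m and horizontal distance between small_mid and seat_small below 0.013 m and z of small_mid in the frame of seat_small between 0.036 and 0.044 m and horizontal distance between square_mid and seat_square below 0.013 m and z of square_mid in the frame of seat_square between 0.047 and 0.055 m and distance of each of dropper_medium_mid, dropper_small_mid from where it was at the start of the episode below 0.025 m); the robot touches nothing.
It fails at once if a bottle is tipped more than about 45 degrees (angle between any of large_mid, medium_mid, small_mid, square_mid's own z axis and vertical above 0.8 rad).
It fails at once if a bottle is dropped or slammed into its seat (faster than 0.5 m/s within the last 35 mm) ((horizontal distance between large_mid and seat_large below 0.02 m and z of large_mid in the frame of seat_large below 0.091 m and linear speed of large above 0.5 m/s) or (horizontal distance between medium_mid and seat_medium below 0.02 m and z of medium_mid in the frame of seat_medium below 0.083 m and linear speed of medium above 0.5 m/s) or (horizontal distance between small_mid and seat_small below 0.02 m and z of small_mid in the frame of seat_small below 0.075 m and linear speed of small above 0.5 m/s) or (horizontal distance between square_mid and seat_square below 0.02 m and z of square_mid in the frame of seat_square below 0.086 m and linear speed of square above 0.5 m/s)).
It fails at once if a dropper bottle is moved more than 40 mm (distance of any of dropper_medium_mid, dropper_small_mid from where it was at the start of the episode above 0.04 m).
It also fails if it takes over 104 s, if anything falls off the work surface, if the arm or the gripper's body presses on something with over 40 N, if the wrist force passes 120 N, or if a joint passes its speed limit or range.

## Working session

There is one attempt and no reset: what is moved stays moved. The work goes in short steps, Python scripts to look and compute and a shell command to move; the robot and the scene stay as the last step left them, time stands still between calls to the robot, and variables do not carry over. Pictures are saved under pics/ and viewed, about 12 in all and at most 16, crops included, and the job is handed in when it is done.

```bash
mkdir -p pics
cat > h.py <<'E'
import numpy as np, cv2
from cell import ctrl
def shot(n,f=None):
    p=ctrl.get_image(n)
    if f: cv2.imwrite(f'pics/{f}.png',cv2.cvtColor(p['color'],cv2.COLOR_RGB2BGR))
    return p
def ray(p,u,v):
    K=np.array(p['camera_matrix']);d=np.array([(u-K[0,2])/K[0,0],(v-K[1,2])/K[1,1]]);s=d.copy()
    for _ in range(20): s=d/(1+p['k1']*(s@s))
    return np.array([s[0],s[1],1.])
def at_z(p,u,v,z):   # intersection of pixel ray with plane z
    R=np.array(p['R']);t=np.array(p['t']).ravel();o=-R.T@t;d=R.T@ray(p,u,v)
    return o+d*(z-o[2])/d[2]
def at_d(p,u,v):
    R=np.array(p['R']);t=np.array(p['t']).ravel();D=p['depth'][int(round(v)),int(round(u))]
    return R.T@(ray(p,u,v)*D-t)
N=['large_mid','medium_mid','small_mid','square_mid','dropper_medium_mid','dropper_small_mid','seat_large','seat_medium','seat_small','seat_square']
E
python3 - <<'E'
from h import *
s=ctrl.read_state();print({k:np.round(v,3) for k,v in s.items()})
for c in ['top','side']:
    p=shot(c,c+'0');R=np.array(p['R']);print(c,np.round(-R.T@np.array(p['t']).ravel()),np.round(R[2],2),p['k1'])
    for n in N:
        for r in ctrl.search_frame(n,p)[:3]:
            u,v=r['extent'][:2];print(n,round(r['conf'],2),np.round(r['extent']),np.round(at_d(p,u,v)))
E
```

```text
{'clock': np.float64(0.0), 'qpos': array([ 1.18 ,  0.629,  0.038,  1.518, -0.027,  0.996, -0.02 ]), 'qd': array([-0.001, -0.   ,  0.001, -0.   ,  0.   ,  0.   , -0.   ]), 'tau': array([ 0.0000e+00, -5.6341e+01,  1.2270e+00, -1.9344e+01,  1.1000e-02,
        1.1000e-02,  0.0000e+00]), 'eef_pos': array([ 207.252, -615.378,  205.999]), 'tool_rot': array([-3.14 ,  0.   ,  0.325]), 'force': array([-0.076,  0.237, -0.405]), 'torque': array([-0.024, -0.002, -0.028]), 'width': np.float64(85.825)}
top [ 445.  -12. 1131.] [ 0.08  0.02 -1.  ] 0.0017819148872187977
large_mid 0.89 [326. 234.  23.  21.] [443.  -3. 109.]
medium_mid 0.64 [286. 238.  14.  18.] [432. 103.  92.]
small_mid 0.67 [304. 171.  29.  28.] [624.  61.   8.]
small_mid 0.4 [364. 239.  10.   7.] [ 428. -106.   80.]
square_mid 0.66 [448. 246.  25.  19.] [ 408. -324.   94.]
dropper_medium_mid 0.74 [245. 238.  16.  15.] [433. 216.  86.]
dropper_medium_mid 0.6 [368. 165.  23.  19.] [ 640. -127.   10.]
dropper_small_mid 0.72 [200. 234.  20.  12.] [445. 342.  74.]
seat_large 0.95 [304. 171.  30.  28.] [627.  62.   8.]
seat_small 0.81 [368. 168.  20.  24.] [ 633. -125.    9.]
seat_square 0.98 [272. 169.  27.  25.] [632. 154.   8.]
side [ 30. 464. 731.] [ 0.52 -0.5  -0.69] -0.01672710147846851
large_mid 0.74 [343. 223.  29.  40.] [436.  13.  77.]
medium_mid 0.7 [221. 327.  23.  35.] [433. 354.  56.]
medium_mid 0.61 [315. 258.  22.  36.] [416. 121.  64.]
small_mid 0.64 [376. 209.  14.  25.] [428. -98.  48.]
square_mid 0.83 [436. 169.  25.  34.] [ 400. -316.   62.]
dropper_medium_mid 0.6 [275. 289.  23.  38.] [418. 232.  65.]
dropper_small_mid 0.78 [222. 327.  20.  36.] [432. 353.  56.]
seat_large 0.74 [278. 211.  28.  23.] [629.  53.  10.]
seat_medium 0.94 [302. 193.  28.  17.] [635. -39.   6.]
seat_small 0.71 [324. 177.  18.  16.] [ 641. -128.    8.]
seat_square 0.94 [248. 232.  40.  33.] [627. 152.   7.]
```

Run:
```python
import cv2
a=cv2.imread('pics/top0.png')[130:280,170:490];cv2.imwrite('pics/a.png',cv2.resize(a,None,fx=2.5,fy=2.5,interpolation=2))
a=cv2.imread('pics/side0.png')[140:360,190:490];cv2.imwrite('pics/b.png',cv2.resize(a,None,fx=2.5,fy=2.5,interpolation=2))
```

```text
(no output)
```

View pics/a.png

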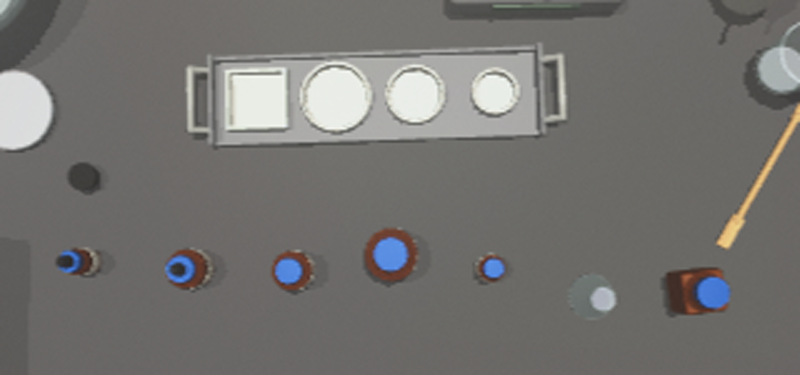

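View pics/b.png

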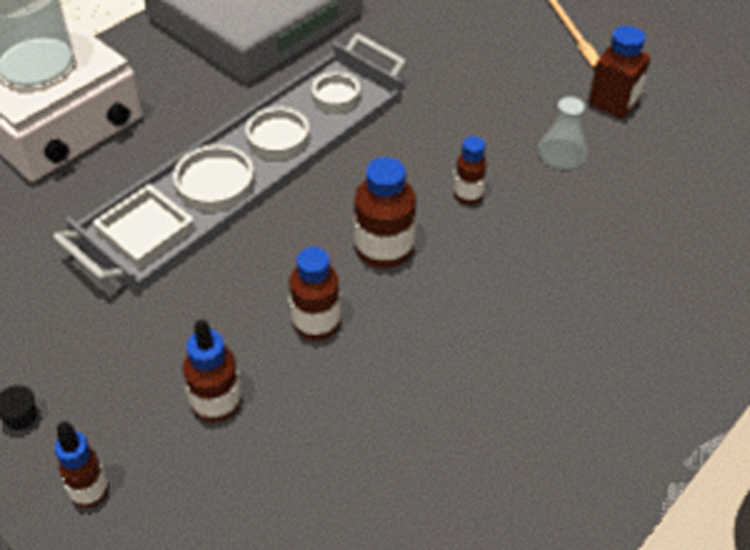

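Run:
```python
from h import *
Z={'blue':100}
p=shot('top');q=shot('side')
for nm,p,box in (('top',p,(130,280,170,490)),('side',q,(140,360,190,490))):
    hsv=cv2.cvtColor(p['color'],cv2.COLOR_RGB2HSV)
    for k,m in (('cap',cv2.inRange(hsv,(100,120,90),(125,255,255))),('seat',cv2.inRange(hsv,(0,0,185),(180,40,255)))):
        n,l,st,c=cv2.connectedComponentsWithStats(m)
        for i in range(1,n):
            u,v=c[i]
            if st[i,4]<25 or not(box[0]<v<box[1] and box[2]<u<box[3]):continue
            d=at_d(p,u,v); z=d[2] if k=='cap' else 18
            print(nm,k,st[i,4],np.round([u,v],1),'depthpt',np.round(d),'planes',[np.round(at_z(p,u,v,zz)[:2]) for zz in ((104,88,72,94) if k=='cap' else (18,))])
            if nm=='top' and k=='seat':
                print(cv2.minAreaRect(np.argwhere(l==i)[:,::-1].astype(np.float32)))
```

```text
top cap 136 [325.9 231.3] depthpt [449.  -2. 105.] planes [array([449.,  -2.]), array([449.,  -2.]), array([449.,  -2.]), array([449.,  -2.])]
top cap 36 [198.3 234.4] depthpt [443. 345.  79.] planes [array([443., 337.]), array([443., 342.]), array([443., 348.]), array([443., 340.])]
top cap 74 [242.2 237.1] depthpt [435. 220. 101.] planes [array([435., 219.]), array([435., 223.]), array([435., 227.]), array([435., 222.])]
top cap 82 [285.1 238. ] depthpt [432. 107.  91.] planes [array([432., 106.]), array([432., 107.]), array([432., 109.]), array([432., 107.])]
top cap 48 [367.2 237. ] depthpt [ 433. -114.   72.] planes [array([ 433., -111.]), array([ 433., -113.]), array([ 433., -114.]), array([ 433., -112.])]
top cap 132 [454.7 246.5] depthpt [ 407. -340.   96.] planes [array([ 407., -338.]), array([ 406., -343.]), array([ 406., -348.]), array([ 407., -341.])]
top seat 43 [484.6 155.6] depthpt [ 666. -465.    3.] planes [array([ 663., -459.])]
((485.1609191894531, 155.6540985107422), (15.558990478515625, 5.213917255401611), 65.55604553222656)
top seat 35 [394.3 164.7] depthpt [ 63
[... 1740 characters left out ...]
pthpt [435. 352.  78.] planes [array([419., 357.]), array([429., 354.]), array([439., 351.]), array([426., 355.])]
side seat 49 [340.4 159.6] depthpt [ 642. -199.   30.] planes [array([ 652., -210.])]
side seat 148 [323.9 175.1] depthpt [ 644. -132.   10.] planes [array([ 638., -126.])]
side seat 47 [418.1 181.8] depthpt [ 398. -231.   71.] planes [array([ 428., -286.])]
side seat 278 [300.7 191.9] depthpt [643. -40.   6.] planes [array([633., -32.])]
side seat 469 [275.2 210. ] depthpt [637.  56.  10.] planes [array([630.,  61.])]
side seat 492 [247.3 229.4] depthpt [636. 148.   9.] planes [array([628., 152.])]
side seat 57 [221.6 241.7] depthpt [625. 226.  36.] planes [array([641., 220.])]
```

```bash
python3 -m crank '[[[0,0,-1,0,0,-1],[0,0,-1,0,0,-1],[0,-0.5,0,0,0,-1],[0,-0.5,0,0,0,-1],[1,0,0,0,0,0]]]' -1
```

```text
clock: 1.62
eef_pos: [206.0, -573.8, 268.2]
tool_rot: [-3.139, 0.006, 0.756]
force: [-0.4, -0.8, 0.0]
width: 85.2
```

```bash
python3 -m crank '[[[0,0,0,0,0,-1],[0,0,0,0,0,-1],[0,0,0,0,0,-1],[0,0,0,0,0,-1],[0,0,0,0,0,-1],[0,0,0,0,0,-1],[0,0,0,0,0,-1],[0,0,0,0,0,-0.7]]]'; python3 -m crank '[[[0.8,0.6,0,0,0,0],[0.8,0.8,0,0,0,0],[0.8,0.8,0,0,0,0],[0.8,0.8,0,0,0,0],[0.8,0.8,0,0,0,0],[0.8,0.8,0,0,0,0],[0.8,0.8,0,0,0,0],[0.7,0.5,0,0,0,0],[0.5,0.2,0,0,0,0]]]'
python3 - <<'E'
from h import *
p=shot('wrist','w1')
s=ctrl.read_state();print(s['eef_pos'],s['tool_rot']);R=np.array(p['R']);print(-R.T@np.array(p['t']).ravel(),R.round(2))
E
```

```text
clock: 2.28
eef_pos: [212.2, -568.6, 270.8]
tool_rot: [-3.14, 0.002, 1.609]
force: [0.5, 0.7, -0.1]
width: 85.5
clock: 3.03
eef_pos: [389.6, -356.2, 268.6]
tool_rot: [-3.14, 0.007, 1.597]
force: [0.6, 0.3, 0.1]
width: 85.5
[ 390.79334441 -352.6155396   268.75121745] [-3.1401853   0.00486224  1.6011126 ]
[ 388.37295684 -274.20072782  436.02467042] [[ 1.    0.03 -0.  ]
 [ 0.02 -0.95  0.32]
 [ 0.01 -0.32 -0.95]]
```

View pics/w1.png

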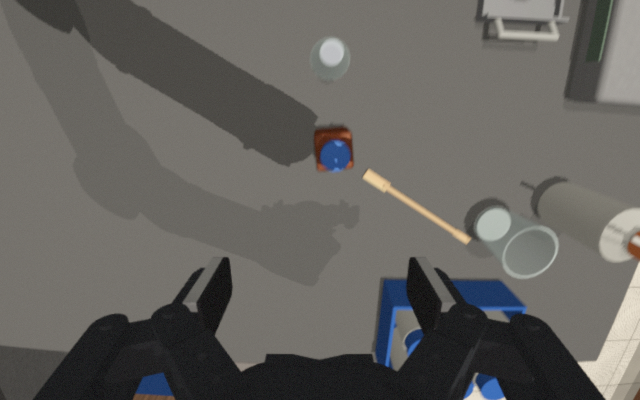

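```bash
cat >> h.py <<'E'
def caps(p,z,amin=40):
    hsv=cv2.cvtColor(p['color'],cv2.COLOR_RGB2HSV);m=cv2.inRange(hsv,(100,120,90),(125,255,255))
    n,l,st,c=cv2.connectedComponentsWithStats(m)
    return [(st[i,4],np.round(c[i]),np.round(at_z(p,*c[i],z),1),np.round(at_d(p,*c[i]),0)) for i in range(1,n) if st[i,4]>amin]
E
python3 - <<'E'
from h import *
p=shot('wrist')
for c in caps(p,94): print(*c)
b=cv2.cvtColor(p['color'],cv2.COLOR_RGB2BGR)[110:190,295:375]
cv2.imwrite('pics/w1c.png',cv2.resize(b,None,fx=6,fy=6,interpolation=2))
E
```

```text
696 [333. 161.] [ 406.4 -340.4   94. ] [ 406. -340.   97.]
896 [394. 310.] [ 499.  -540.6   94. ] [ 506. -559.   71.]
1281 [490. 299.] [ 627.4 -522.    94. ] [ 665. -561.   40.]
246 [412. 343.] [ 530.6 -598.3   94. ] [ 389. -271.  436.]
608 [154. 386.] [ 146.3 -699.8   94. ] [ 389. -271.  436.]
506 [489. 389.] [ 667.3 -690.    94. ] [ 653. -668.  112.]
43 [467. 393.] [ 632.5 -698.7   94. ] [ 620. -676.  112.]
```

View pics/w1c.png

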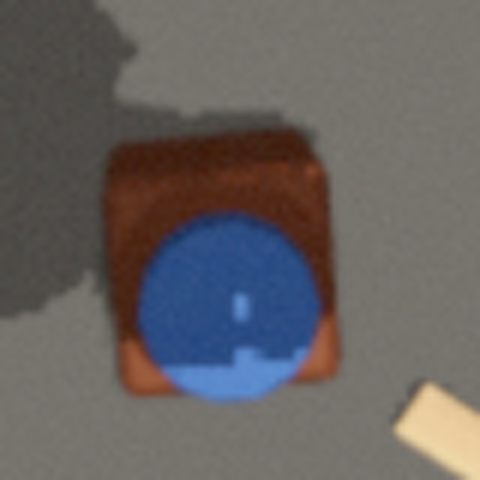

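```bash
python3 -m crank '[[[0.35,0.56,0,0,0,-0.75],[0,0,0.9,0,0,0],[0,0,1,0,0,0],[0,0,1,0,0,0],[0,0,1,0,0,0],[0,0,0.4,0,0,0],[0,0,0,0,0,0]]]'; python3 -c "
from h import *
s=ctrl.read_state();print(s['eef_pos'],s['tool_rot'])"
```

```text
clock: 3.72
eef_pos: [406.2, -353.5, 138.0]
tool_rot: [3.14, 0.018, 1.677]
force: [0.2, 0.6, 0.5]
width: 85.1
[ 406.17392297 -353.52769552  138.03600817] [3.14035776 0.01821015 1.67658766]
```

```bash
python3 -m crank '[[[0.44,0.05,0,0,0.17,0],[0.05,0,0.6,0,0,0],[0,0,0,0,0,0]]]'; python3 -c "
from h import *
s=ctrl.read_state();print(s['eef_pos'],s['tool_rot'])"
```

```text
clock: 3.97
eef_pos: [405.4, -339.7, 120.7]
tool_rot: [3.14, -0.0, 1.673]
force: [-0.6, 0.3, -0.8]
width: 85.2
[ 405.41540116 -339.72047418  120.68492873] [ 3.14033778e+00 -3.09770734e-04  1.67254014e+00]
```

```bash
python3 -m crank '[[[0,0,0.7,0,0,0],[0,0,0.7,0,0,0],[0,0,0.7,0,0,0],[0,0,0.6,0,0,0],[0,0,0,0,0,0]]]'; python3 -m crank '[[[0,0,0,0,0,0],[0,0,0,0,0,0],[0,0,0,0,0,0],[0,0,0,0,0,0],[0,0,0,0,0,0],[0,0,0,0,0,0],[0,0,0,0,0,0],[0,0,0,0,0,0]]]' 1
```

```text
clock: 4.38
eef_pos: [411.6, -343.9, 46.3]
tool_rot: [3.129, 0.009, 1.67]
force: [-1.0, 0.2, -0.0]
width: 85.2
clock: 5.05
eef_pos: [414.6, -346.8, 54.1]
tool_rot: [3.122, 0.016, 1.669]
force: [0.7, 0.2, -1.9]
width: 31.8
```

Run:
```python
from h import *
p=shot('side');s=ctrl.read_state();print(s['eef_pos'],s['tool_rot'],s['width'],s['force'])
print(caps(p,94,20))
b=cv2.cvtColor(p['color'],cv2.COLOR_RGB2BGR)[80:230,370:520]
cv2.imwrite('pics/s1.png',cv2.resize(b,None,fx=4,fy=4,interpolation=2))
```

```text
[ 414.60161275 -346.76572432   54.08138207] [3.12239274 0.01594748 1.66869388] 32.134132942170424 [ 1.16040654 -0.2898165  -2.4738351 ]
[(np.int32(40486), array([147.,  70.]), array([1483.1,  -35.7,   94. ]), array([2321., -324., -273.])), (np.int32(75), array([432.,  77.]), array([ 675.5, -705. ,   94. ]), array([ 660., -677.,  109.])), (np.int32(124), array([421.,  85.]), array([ 667.9, -629.2,   94. ]), array([ 651., -599.,  111.])), (np.int32(95), array([433.,  92.]), array([ 613., -619.,   94.]), array([ 597., -590.,  111.])), (np.int32(313), array([415., 108.]), array([ 596.4, -491.2,   94. ]), array([ 636., -558.,   50.])), (np.int32(35), array([472., 102.]), array([ 487.6, -647.6,   94. ]), array([ 506., -693.,   68.])), (np.int32(57), array([438., 155.]), array([ 410.6, -333.9,   94. ]), array([ 409., -331.,   97.])), (np.int32(61), array([379., 198.]), array([417.6, -92.7,  94. ]), array([ 431., -112.,   71.])), (np.int32(172), array([344., 209.]), array([453.1,  -8.1,  94. ]), array([447.,  -1., 104.])), (np.int32(130), array([315., 245.]), array([425.6, 112.3,  94. ]), array([428., 110.,  89.])), (np.int32(123), array([272., 280.]), array([422.6, 232.4,  94. ]), array([429., 228.,  83.])), (np.int32(84), array([218., 320.]), array([424.4, 355.9,  94. ]), array([437., 353.,  74.]))]
```

View pics/s1.png

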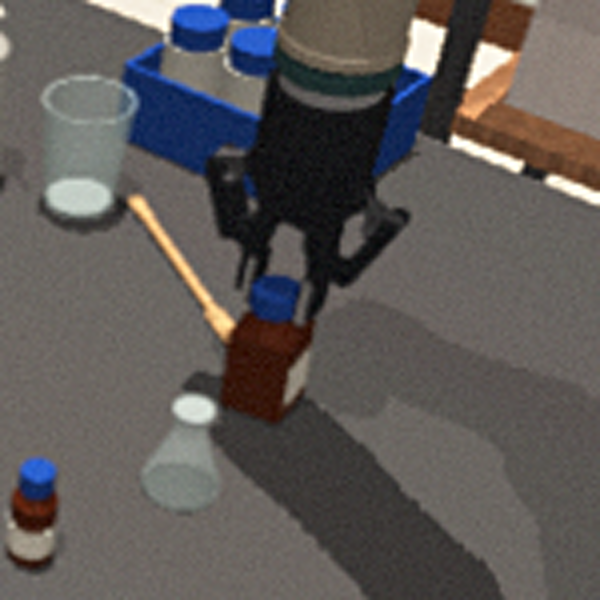

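```bash
python3 -m crank '[[[0,0,0,0.1,0.08,0],[0,0,0,0.1,0.07,0],[0,0,0,0,0,0],[0,0,0,0,0,0],[0.3,-0.3,0.1,0,0,0],[0,0,0,0,0,0]]]' -0.5; python3 -c "
from h import *
s=ctrl.read_state();print(s['eef_pos'],s['tool_rot'],s['width'])
for c in caps(shot('side'),94,20):
  if 420<c[1][0]<450 and 130<c[1][1]<180: print(c)"
```

```text
clock: 5.6
eef_pos: [406.0, -339.1, 51.2]
tool_rot: [-3.139, -0.001, 1.669]
force: [-1.2, 0.4, -0.4]
width: 63.9
[ 406.01217965 -339.05857957   51.24097633] [-3.13930678e+00 -7.11848907e-04  1.66896189e+00] 63.898393258031554
(np.int32(60), array([441., 156.]), array([ 402.3, -333.5,   94. ]), array([ 401., -331.,   96.]))
```

```bash
python3 -m crank '[[[0,0,0.4,0,0,0],[0,0,0.3,0,0,0],[0,0,0,0,0,0]]]'; python3 -m crank '[[[0,0,0.03,0,0,0],[0,0,0.03,0,0,0],[0,0,0.03,0,0,0],[0,0,0.03,0,0,0],[0,0,0.03,0,0,0]]]' 1
```

```text
clock: 5.9
eef_pos: [410.8, -342.5, 31.2]
tool_rot: [3.137, 0.005, 1.669]
force: [-0.5, 0.4, -0.2]
width: 64.1
clock: 6.32
eef_pos: [410.5, -343.0, 30.0]
tool_rot: [3.139, 0.006, 1.669]
force: [-1.6, 0.9, 5.9]
width: 44.5
```

```bash
python3 -m crank '[[[0,0,0,0,0,0],[0,0,-0.2,0,0,0],[0,0,-0.5,0,0,0],[0,0,-0.9,0,0,0],[0,0,-0.9,0,0,0],[0,0,-0.9,0,0,0],[0,0,-0.3,0,0,0],[0,0,0,0,0,0]]]'
python3 - <<'E'
from h import *
p=shot('side');s=ctrl.read_state();print(s['eef_pos'],s['tool_rot'],s['width'],s['force'])
b=cv2.cvtColor(p['color'],cv2.COLOR_RGB2BGR)[60:230,370:540]
cv2.imwrite('pics/s2.png',cv2.resize(b,None,fx=3,fy=3,interpolation=2))
E
```

```text
clock: 6.98
eef_pos: [409.9, -341.4, 146.0]
tool_rot: [3.141, 0.003, 1.67]
force: [-0.2, 0.5, -2.4]
width: 44.3
[ 409.73492364 -341.39854166  145.21946389] [3.14155952e+00 2.52340298e-03 1.67013845e+00] 44.416612828054745 [-0.70829563  0.28579615 -2.6648019 ]
```

View pics/s2.png

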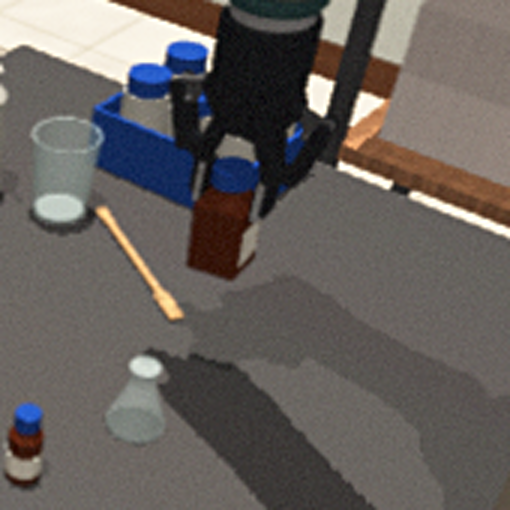

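```bash
python3 -m crank '[[[0,0,-0.3,0,0,0.76],[0.4,0.2,-0.2,0,0,0],[0.8,0.4,0,0,0,0],[1,0.5,0,0,0,0],[1,0.5,0,0,0,0],[1,0.5,0,0,0,0],[1,0.5,0,0,0,0],[1,0.5,0,0,0,0],[1,0.5,0,0,0,0],[1,0.5,0,0,0,0],[1,0.5,0,0,0,0],[1,0.5,0,0,0,0]]]'; python3 -m crank '[[[1,0.5,0,0,0,0],[1,0.5,0,0,0,0],[1,0.5,0,0,0,0],[0.6,0.3,0,0,0,0],[0.3,0,0,0,0,0],[0,0,0,0,0,0]]]'; python3 -c "
from h import *
s=ctrl.read_state();print(s['eef_pos'],s['tool_rot'],s['width'])"
```

```text
clock: 8.03
eef_pos: [549.7, -15.9, 142.5]
tool_rot: [-3.114, -0.005, 1.594]
force: [0.8, -0.1, -2.6]
width: 44.4
clock: 8.53
eef_pos: [595.5, 128.5, 131.3]
tool_rot: [-3.1, -0.013, 1.624]
force: [-0.9, -0.3, -2.1]
width: 44.5
[595.54006725 128.49046805 131.3390102 ] [-3.10031571 -0.01332392  1.62394656] 44.47750800912477
```

```bash
python3 -m crank '[[[0.35,0.5,0,-0.2,-0.07,0.16],[0.35,0.5,0,-0.2,-0.06,0.16],[0,0.15,0,0,0,0],[0,0,0,0,0,0]]]'; python3 -c "
from h import *
s=ctrl.read_state();print(s['eef_pos'],s['tool_rot'],s['width'])
p=shot('wrist','w2')"
```

```text
clock: 8.87
eef_pos: [623.8, 147.5, 125.6]
tool_rot: [-3.132, 0.008, 1.593]
force: [0.5, -0.6, -1.8]
width: 44.5
[623.84812389 147.5204062  125.6163106 ] [-3.13162228  0.00792855  1.59327557] 44.46821915776158
```

View pics/w2.png

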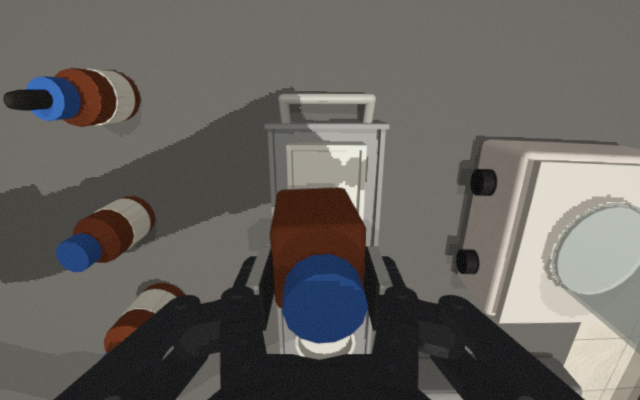

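```bash
python3 -m crank '[[[0.1,0.19,0,-0.09,0.08,0],[0,0,0.5,0,0,0],[0,0,0.7,0,0,0],[0,0,0.5,0,0,0],[0,0,0,0,0,0]]]'; python3 -c "
from h import *
s=ctrl.read_state();print(s['eef_pos'],s['tool_rot'],s['width'])"
```

```text
clock: 9.33
eef_pos: [628.5, 142.4, 73.8]
tool_rot: [-3.14, 0.001, 1.587]
force: [-1.2, 0.1, -2.1]
width: 44.6
[628.47887835 142.4431722   73.81105312] [-3.14047537e+00  1.18952451e-03  1.58662182e+00] 44.56431615976823
```

```bash
python3 -m crank '[[[0.3,0.03,0,0,0,0],[0.05,0,0.3,0,0,0],[0.04,0,0.3,0,0,0],[0,0,0.1,0,0,0],[0,0,0,0,0,0]]]'; python3 -c "
from h import *
s=ctrl.read_state();print(s['eef_pos'],s['tool_rot'],s['width'])"
```

```text
clock: 9.75
eef_pos: [630.4, 152.7, 53.3]
tool_rot: [3.141, 0.001, 1.584]
force: [-0.1, 0.2, -2.1]
width: 44.9
[630.43644838 152.74603431  53.27846597] [3.14051130e+00 9.15632174e-04 1.58358545e+00] 44.893047408850755
```

```bash
python3 -m crank '[[[-0.05,0,0.2,0,0,0],[0,0,0.15,0,0,0],[0,0,0.1,0,0,0],[0,0,0.06,0,0,0]]]'; python3 -c "
from h import *
s=ctrl.read_state();print(s['eef_pos'],s['tool_rot'],s['width'],s['force'])"
```

```text
clock: 10.08
eef_pos: [631.4, 151.7, 38.8]
tool_rot: [3.138, 0.0, 1.584]
force: [-5.7, -2.2, 19.9]
width: 44.1
[631.42118638 151.72812973  38.82334318] [3.13834390e+00 3.77115555e-04 1.58383453e+00] 44.140090719822915 [-5.71688417 -2.15067121 19.92500932]
```

```bash
python3 -m crank '[[[0,0,-0.05,0,0,0],[0,0,0,0,0,0],[0,0,0,0,0,0],[0,0,-0.1,0,0,0],[0,0,-0.5,0,0,0],[0,0,-0.9,0,0,0],[0,0,-1,0,0,0],[0,0,-1,0,0,0],[0,0,-1,0,0,0],[0,0,-0.6,0,0,0],[0,0,0,0,0,0]]]' -0.4
python3 - <<'E'
from h import *
s=ctrl.read_state();print(s['eef_pos'],s['tool_rot'],s['width'],s['force'])
for c in caps(shot('wrist'),105,60): print('w',*c)
for c in caps(shot('top'),96,30): print('t',*c)
E
```

```text
clock: 11.0
eef_pos: [631.4, 151.8, 201.2]
tool_rot: [3.138, 0.0, 1.584]
force: [0.3, -0.1, 1.0]
width: 59.7
[631.41274389 151.76007698 201.16333015] [3.13757411e+00 9.63689825e-05 1.58394201e+00] 59.707724670022614 [ 0.26305287 -0.08023409  1.01342699]
w 546 [106. 104.] [452.5 227.5 105. ] [442. 227.  89.]
w 1057 [313. 188.] [627.4 155.1 105. ] [627. 155. 106.]
w 534 [119. 226.] [443.3 116.1 105. ] [434. 110.  92.]
t 2513 [564. 174.] [ 594.1 -634.2   96. ] [ 592. -627.  108.]
t 136 [326. 231.] [449.   -2.3  96. ] [449.  -2. 105.]
t 35 [198. 234.] [443.  339.4  96. ] [443. 345.  79.]
t 45 [367. 237.] [ 433.  -111.1   96. ] [ 433. -113.   73.]
```

```bash
python3 -m crank '[[[-0.1,-0.5,0,0,0,0],[-0.2,-0.9,0,0,0,0],[-0.2,-0.9,0,0,0,0],[-0.2,-0.9,0,0,0,0],[-0.2,-0.9,0,0,0,0],[-0.2,-0.9,0,0,0,0],[-0.2,-0.9,0,0,0,0],[-0.1,-0.6,0,0,0,0],[0,0,0,0,0,0]]]' -0.55
python3 - <<'E'
from h import *
s=ctrl.read_state();print(s['eef_pos'],s['tool_rot'],s['width'],s['force'])
p=shot('wrist');print(np.round(-np.array(p['R']).T@p['t']))
for c in caps(p,89,60): print('w',*c)
E
```

```text
clock: 11.85
eef_pos: [415.5, 100.2, 183.7]
tool_rot: [-3.113, 0.008, 1.583]
force: [-0.4, -1.1, -1.1]
width: 66.4
[415.45502912 100.16871186 183.65698195] [-3.11343507  0.00833721  1.58334477] 66.36655896954026 [-0.3989093  -1.10706106 -1.07602632]
[420. 182. 351.]
w 890 [348.  38.] [434.2 224.7  89. ] [433. 221. 110.]
w 1387 [582. 138.] [639.6 153.1  89. ] [625. 155. 106.]
w 787 [340. 182.] [431.9 109.3  89. ] [432. 109.  90.]
w 1122 [355. 297.] [451.  -10.2  89. ] [449.   3. 107.]
w 143 [333. 352.] [431.5 -83.1  89. ] [ 432. -102.   70.]
```

```bash
python3 -m crank '[[[0.3,0.57,0,-0.27,0.08,0],[0,0,0.6,0,0,0],[0,0,0.9,0,0,0],[0,0,0.6,0,0,0],[0,0,0,0,0,0]]]'; python3 -c "
from h import *
s=ctrl.read_state();print(s['eef_pos'],s['tool_rot'],s['width'])"
```

```text
clock: 12.32
eef_pos: [448.1, 115.5, 116.9]
tool_rot: [3.123, -0.008, 1.582]
force: [0.1, -0.1, 0.1]
width: 65.9
[448.12897533 115.45069664 116.86612922] [ 3.1228966  -0.00832544  1.5816813 ] 65.94233884502724
```

```bash
python3 -m crank '[[[-0.21,-0.5,0,0.18,-0.08,0],[0,0,0.1,0,0,0],[0,0,0.2,0,0,0],[0,0,0,0,0,0]]]'; python3 -c "
from h import *
s=ctrl.read_state();print(s['eef_pos'],s['tool_rot'],s['width'])"
```

```text
clock: 12.65
eef_pos: [436.3, 110.9, 106.8]
tool_rot: [3.14, -0.002, 1.582]
force: [-0.2, -0.1, -0.8]
width: 66.0
[436.34231371 110.89130147 106.82354317] [ 3.13992217e+00 -1.60563585e-03  1.58202783e+00] 65.98884492123827
```

```bash
python3 -m crank '[[[-0.07,-0.15,0.4,0,0,0],[0,-0.05,0.7,0,0,0],[0,-0.05,0.7,0,0,0],[0,0,0.5,0,0,0],[0,0,0.1,0,0,0],[0,0,0,0,0,0]]]'; python3 -c "
from h import *
s=ctrl.read_state();print(s['eef_pos'],s['tool_rot'],s['width'])"
```

```text
clock: 13.15
eef_pos: [436.1, 110.9, 36.6]
tool_rot: [3.125, -0.006, 1.581]
force: [0.4, 0.5, 1.0]
width: 66.3
[436.08790464 110.8853572   36.55074489] [ 3.12530523 -0.00612465  1.58095515] 66.27437973478372
```

```bash
python3 -m crank '[[[-0.06,-0.12,0.2,0.16,-0.06,0],[0,0,0,0,0,0],[0,0,0.02,0,0,0]]]';python3 -m crank '[[[0,0,0.02,0,0,0],[0,0,0.02,0,0,0],[0,0,0.02,0,0,0],[0,0,0.02,0,0,0],[0,0,0.02,0,0,0],[0,0,0.02,0,0,0]]]' 1; python3 -c "
from h import *
s=ctrl.read_state();print(s['eef_pos'],s['tool_rot'],s['width'],s['force'])"
```

```text
clock: 13.4
eef_pos: [434.3, 109.6, 31.5]
tool_rot: [3.14, -0.001, 1.581]
force: [-0.6, 0.4, 0.9]
width: 66.2
clock: 13.9
eef_pos: [434.9, 109.7, 31.8]
tool_rot: [3.136, -0.001, 1.58]
force: [-1.6, 0.8, 6.7]
width: 40.9
[434.94247246 109.74593046  31.77749606] [ 3.13575734e+00 -1.16796571e-03  1.58024772e+00] 40.939296208849434 [-1.56903283  0.80925033  6.66208981]
```

```bash
python3 -m crank '[[[0,0,-0.3,0,0,0],[0,0,-0.6,0,0,0],[0,0,-0.9,0,0,0],[0,0,-0.9,0,0,0],[0,0,-0.9,0,0,0],[0,0,-0.4,0,0,0],[0,0,0,0,0,0]]]'; python3 -m crank '[[[-0.3,0.4,0,0,0,0],[-0.6,0.8,0,0,0,0],[-0.6,0.9,0,0,0,0],[-0.6,0.9,0,0,0,0],[-0.6,0.9,0,0,0,0],[-0.6,0.9,0,0,0,0],[-0.6,0.8,0,0,0,0],[-0.3,0.4,0,0,0,0],[0,0,0,0,0,0]]]'; python3 -c "
from h import *
s=ctrl.read_state();print(s['eef_pos'],s['tool_rot'],s['width'],s['force'])
p=shot('wrist','w3')"
```

```text
clock: 14.48
eef_pos: [433.0, 109.3, 158.3]
tool_rot: [3.139, 0.0, 1.581]
force: [-0.8, 1.3, -1.7]
width: 40.7
clock: 15.23
eef_pos: [617.3, -21.4, 152.9]
tool_rot: [-3.138, 0.003, 1.586]
force: [0.7, 0.9, -0.8]
width: 40.3
[617.28518527 -21.39778702 152.9203042 ] [-3.13757223e+00  2.53573165e-03  1.58615325e+00] 40.312036104812265 [ 0.74451617  0.92299262 -0.79709534]
```

View pics/w3.png

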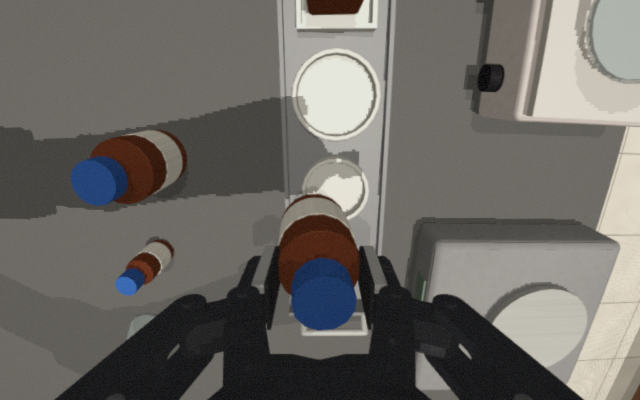

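```bash
python3 -m crank '[[[-0.3,0.4,0,0,0,0],[0,0.1,0.5,0,0,0],[0,0,0.7,0,0,0],[0,0,0.7,0,0,0],[0,0,0.4,0,0,0],[0,0,0,0,0,0]]]'; python3 -c "
from h import *
s=ctrl.read_state();print(s['eef_pos'],s['tool_rot'],s['width'],s['force'])"
```

```text
clock: 15.78
eef_pos: [620.7, -21.6, 74.9]
tool_rot: [-3.124, -0.002, 1.593]
force: [-0.4, 0.4, -1.4]
width: 40.4
[620.69431125 -21.62726018  74.85115796] [-3.12363711e+00 -2.44056070e-03  1.59323097e+00] 40.352245884549106 [-0.40548795  0.41417917 -1.35876311]
```

```bash
python3 -m crank '[[[-0.32,0.43,0,-0.17,0,0],[0,0,0,0,0,0],[0,0,0,0,0,0]]]'; python3 -c "
from h import *
s=ctrl.read_state();print(s['eef_pos'],s['tool_rot'],s['width'],s['force'])"
```

```text
clock: 16.03
eef_pos: [631.0, -27.8, 72.7]
tool_rot: [-3.137, -0.004, 1.598]
force: [0.6, 1.1, -2.2]
width: 40.0
[630.97969846 -27.81714158  72.74125211] [-3.13708205 -0.00437643  1.59781706] 39.97970220368657 [ 0.63892961  1.08822971 -2.24982439]
```

```bash
python3 -m crank '[[[-0.12,0.08,0.25,-0.04,-0.04,0],[-0.03,0.03,0.25,0,0,0],[0,0,0.2,0,0,0],[0,0,0,0,0,0]]]'; python3 -c "
from h import *
s=ctrl.read_state();print(s['eef_pos'],s['tool_rot'],s['width'],s['force'])"
```

```text
clock: 16.37
eef_pos: [636.3, -32.7, 52.2]
tool_rot: [3.137, 0.0, 1.597]
force: [-1.2, -1.1, -1.4]
width: 40.5
[636.2627042  -32.65393018  52.19545392] [3.13694621e+00 4.20535213e-04 1.59714922e+00] 40.47678594801832 [-1.24844189 -1.05785023 -1.36328809]
```

```bash
python3 -m crank '[[[0.03,-0.1,0.15,0,0,0],[0,0,0.13,0,0,0],[0,0,0.08,0,0,0],[0,0,0.06,0,0,0]]]'; python3 -c "
from h import *
s=ctrl.read_state();print(s['eef_pos'],s['tool_rot'],s['width'],s['force'])"
```

```text
clock: 16.7
eef_pos: [633.4, -31.6, 40.5]
tool_rot: [3.136, 0.001, 1.597]
force: [-7.6, -0.8, 26.1]
width: 40.3
[633.40475573 -31.64661995  40.5368458 ] [3.13611108e+00 9.12408007e-04 1.59692094e+00] 40.34482038779905 [-7.59945212 -0.79164005 26.1476849 ]
```

```bash
python3 -m crank '[[[0,0,-0.05,0,0,0],[0,0,0,0,0,0],[0,0,0,0,0,0],[0,0,-0.1,0,0,0],[0,0,-0.5,0,0,0],[0,0,-0.9,0,0,0],[0,0,-1,0,0,0],[0,0,-1,0,0,0],[0,0,-1,0,0,0],[0,0,-0.6,0,0,0],[0,0,0,0,0,0]]]' -0.8
python3 - <<'E'
from h import *
s=ctrl.read_state();print(s['eef_pos'],s['tool_rot'],s['width'],s['force'])
for c in caps(shot('wrist'),99,60): print('w',*c)
E
python3 -m crank '[[[0.1,-0.5,0,0,0,0],[0.15,-0.9,0,0,0,0],[0.15,-0.9,0,0,0,0],[0.15,-0.9,0,0,0,0],[0.15,-0.9,0,0,0,0],[0.15,-0.8,0,0,0,0],[0.1,-0.6,0,0,0,0],[0,-0.1,0,0,0,0],[0,0,0,0,0,0],[0,0,0,0,0,0]]]'
python3 - <<'E'
from h import *
s=ctrl.read_state();print(s['eef_pos'],s['tool_rot'],s['width'],s['force'])
for c in caps(shot('wrist'),105,60): print('w',*c)
E
```

```text
clock: 17.62
eef_pos: [631.9, -30.7, 201.0]
tool_rot: [3.139, -0.0, 1.598]
force: [1.4, -0.3, 0.5]
width: 77.1
[631.87382829 -30.65528202 201.01831094] [ 3.13887491e+00 -1.02370329e-04  1.59818987e+00] 77.14089000925377 [ 1.39434295 -0.32683199  0.47645527]
w 1201 [111. 155.] [444.5  -2.6  99. ] [450.  -1. 107.]
w 669 [316. 192.] [630.4 -32.4  99. ] [630. -32. 100.]
w 281 [134. 251.] [450.5 -98.7  99. ] [ 434. -112.   74.]
clock: 18.5
eef_pos: [447.5, -7.2, 187.9]
tool_rot: [-3.125, -0.001, 1.597]
force: [-0.5, 0.0, 0.9]
width: 76.7
[447.50719653  -7.21822072 187.89139549] [-3.12505157e+00 -6.33352363e-04  1.59724511e+00] 76.6714860056116 [-0.50952556  0.03516842  0.93440214]
w 691 [567.   9.] [628.2 145.7 105. ] [628. 146. 106.]
w 1376 [321. 189.] [449.   -0.7 105. ] [449.  -1. 105.]
w 735 [517. 225.] [624.6 -28.9 105. ] [628. -31. 101.]
w 306 [304. 281.] [435.3 -91.6 105. ] [ 434. -112.   74.]
```

```bash
python3 -m crank '[[[0.2,0.04,0,-0.16,0,0],[0,0,0.6,0,0,0],[0,0,0.7,0,0,0],[0,0,0.5,0,0,0],[0,0,0,0,0,0],[0,0,0,0,0,0]]]'; python3 -c "
from h import *
s=ctrl.read_state();print(s['eef_pos'],s['tool_rot'],s['width'])"
```

```text
clock: 19.05
eef_pos: [457.9, 1.6, 132.0]
tool_rot: [3.128, -0.004, 1.595]
force: [0.0, -0.7, 0.3]
width: 76.9
[457.90388587   1.55977517 131.95750391] [ 3.12848602 -0.00399095  1.5953576 ] 76.92320829534444
```

```bash
python3 -m crank '[[[-0.09,-0.35,0,0.12,-0.04,0],[0,-0.05,0.3,0,0,0],[0,-0.05,0.5,0,0,0],[0,-0.05,0.4,0,0,0],[0,0,0,0.05,0,0]]]'; python3 -c "
from h import *
s=ctrl.read_state();print(s['eef_pos'],s['tool_rot'],s['width'])"
```

```text
clock: 19.47
eef_pos: [444.9, -1.5, 98.6]
tool_rot: [3.141, 0.001, 1.595]
force: [-1.8, -0.2, -0.2]
width: 77.2
[444.87189825  -1.4598283   98.63384751] [3.14050694e+00 8.61315106e-04 1.59472022e+00] 77.16342324712349
```

```bash
python3 -m crank '[[[0,0.05,0.4,0,0,0],[0,0,0.6,0,0,0],[0,-0.03,0.5,0,0,0],[0,0,0.2,0.05,0,0],[0,0,0,0,0,0]]]'; python3 -c "
from h import *
s=ctrl.read_state();print(s['eef_pos'],s['tool_rot'],s['width'],s['force'])"
```

```text
clock: 19.88
eef_pos: [450.0, -1.8, 51.4]
tool_rot: [3.138, 0.002, 1.593]
force: [-0.6, 0.3, -1.4]
width: 77.2
[450.00488132  -1.82040319  51.35309477] [3.13812297e+00 1.73050314e-03 1.59349147e+00] 77.23215035567327 [-0.58813859  0.33775477 -1.40309201]
```

```bash
python3 -m crank '[[[0.02,-0.03,0.3,0,0,0],[0,0,0.15,0,0,0],[0,0,0.02,0,0,0]]]';python3 -m crank '[[[0,0,0.02,0,0,0],[0,0,0.02,0,0,0],[0,0,0.02,0,0,0],[0,0,0.02,0,0,0],[0,0,0.02,0,0,0],[0,0,0.02,0,0,0]]]' 1; python3 -c "
from h import *
s=ctrl.read_state();print(s['eef_pos'],s['tool_rot'],s['width'],s['force'])"
```

```text
clock: 20.13
eef_pos: [451.2, -1.2, 38.5]
tool_rot: [3.134, 0.002, 1.593]
force: [-0.7, -0.3, -0.0]
width: 77.0
clock: 20.63
eef_pos: [450.9, -1.4, 38.5]
tool_rot: [3.132, 0.003, 1.593]
force: [-2.3, 0.9, 8.8]
width: 54.6
[450.93394406  -1.39995753  38.47988553] [3.13233208 0.00315058 1.59309952] 54.63195198542157 [-2.34712603  0.89032695  8.77204597]
```

```bash
python3 -m crank '[[[0,0,-0.3,0.07,0.03,0],[0,0,-0.6,0,0,0],[0,0,-0.9,0,0,0],[0,0,-0.9,0,0,0],[0,0,-0.9,0,0,0],[0,0,-0.5,0,0,0],[0,0,0,0,0,0]]]'; python3 -m crank '[[[0.15,0.4,0,0,0,0],[0.3,0.8,0,0,0,0],[0.3,0.9,0,0,0,0],[0.3,0.9,0,0,0,0],[0.3,0.9,0,0,0,0],[0.3,0.8,0,0,0,0],[0.2,0.6,0,0,0,0],[0.15,0.3,0,0,0,0],[0,0,0,0,0,0],[0,0,0,0,0,0]]]'; python3 -c "
from h import *
s=ctrl.read_state();print(s['eef_pos'],s['tool_rot'],s['width'],s['force'])"
```

```text
clock: 21.22
eef_pos: [448.6, -1.3, 164.3]
tool_rot: [-3.137, -0.001, 1.594]
force: [-0.4, -0.1, -2.8]
width: 54.6
clock: 22.05
eef_pos: [614.0, 61.0, 147.1]
tool_rot: [-3.118, 0.005, 1.59]
force: [0.2, 0.3, -1.4]
width: 54.5
[613.96729932  60.97428381 147.10285988] [-3.11827406  0.00536568  1.59005767] 54.53049816424731 [ 0.23153356  0.3416868  -1.43958769]
```

```bash
python3 -m crank '[[[0,0.4,0,-0.22,0.05,0],[0,0.1,0.4,0,0,0],[0,0,0.6,0,0,0],[0,0,0.4,0,0,0],[0,0,0,0,0,0],[0,0,0,0,0,0]]]'; python3 -c "
from h import *
s=ctrl.read_state();print(s['eef_pos'],s['tool_rot'],s['width'],s['force'])
p=shot('side');cv2.imwrite('pics/s3.png',cv2.resize(cv2.cvtColor(p['color'],cv2.COLOR_RGB2BGR)[90:290,200:400],None,fx=3,fy=3,interpolation=2))"
```

```text
clock: 22.55
eef_pos: [625.6, 57.1, 98.5]
tool_rot: [-3.138, 0.003, 1.588]
force: [0.3, -0.6, -2.1]
width: 54.5
[625.56555821  57.12373452  98.50489779] [-3.13776743e+00  2.95621234e-03  1.58783984e+00] 54.51506350254877 [ 0.27546105 -0.55373753 -2.14297357]
```

View pics/s3.png

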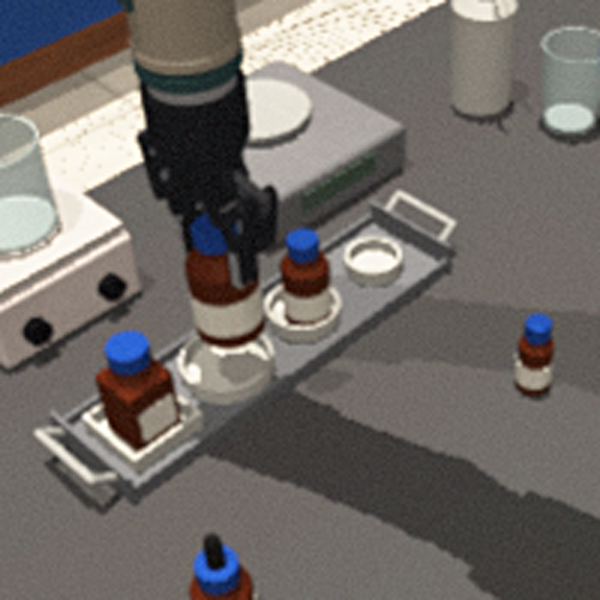

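```bash
python3 -m crank '[[[0.12,0.17,0.2,0,0,0],[0.05,0,0.4,0,0,0],[0.05,0,0.3,0,0,0],[0,0,0.15,0,0,0],[0,0,0,0,0,0]]]'; python3 -c "
from h import *
s=ctrl.read_state();print(s['eef_pos'],s['tool_rot'],s['width'],s['force'])"
```

```text
clock: 23.02
eef_pos: [632.2, 64.1, 65.8]
tool_rot: [-3.141, 0.003, 1.587]
force: [-0.0, 0.8, -2.6]
width: 54.7
[632.17004508  64.13822151  65.81259863] [-3.14134346e+00  2.67324016e-03  1.58708782e+00] 54.72051495218645 [-0.01388492  0.77910617 -2.60913249]
```

```bash
python3 -m crank '[[[-0.1,-0.03,0.25,0,0,0],[-0.01,0,0.15,0,0,0],[0,0,0.12,0,0,0],[0,0,0.08,0,0,0],[0,0,0.06,0,0,0]]]'; python3 -c "
from h import *
s=ctrl.read_state();print(s['eef_pos'],s['tool_rot'],s['width'],s['force'])"
```

```text
clock: 23.43
eef_pos: [631.5, 60.8, 47.6]
tool_rot: [3.141, 0.003, 1.587]
force: [-5.2, -0.6, 19.9]
width: 54.9
[631.46574868  60.81793665  47.59042015] [3.14123751 0.00327815 1.58701011] 54.93803973486554 [-5.21719299 -0.57303854 19.92379599]
```

```bash
python3 -m crank '[[[0,0,-0.05,0,0,0],[0,0,0,0,0,0],[0,0,0,0,0,0],[0,0,-0.1,0,0,0],[0,0,-0.5,0,0,0],[0,0,-0.9,0,0,0],[0,0,-1,0,0,0],[0,0,-1,0,0,0],[0,0,-1,0,0,0],[0,0,-0.6,0,0,0],[0,0,0,0,0,0]]]' -0.8
python3 - <<'E'
from h import *
s=ctrl.read_state();print(s['eef_pos'],s['tool_rot'],s['width'],s['force'])
for c in caps(shot('wrist'),115,60): print('w',*c)
E
python3 -m crank '[[[-0.4,-0.4,0,0,0,0],[-0.75,-0.85,0,0,0,0],[-0.75,-0.85,0,0,0,0],[-0.75,-0.85,0,0,0,0],[-0.75,-0.85,0,0,0,0],[-0.75,-0.85,0,0,0,0],[-0.7,-0.85,0,0,0,0],[-0.5,-0.5,0,0,0,0],[-0.1,0,0,0,0,0],[0,0,0,0,0,0],[0,0,0,0,0,0]]]' -0.4
python3 - <<'E'
from h import *
s=ctrl.read_state();print(s['eef_pos'],s['tool_rot'],s['width'],s['force'])
for c in caps(shot('wrist'),73,60): print('w',*c)
E
```

```text
clock: 24.35
eef_pos: [631.9, 61.1, 209.2]
tool_rot: [3.141, 0.003, 1.587]
force: [1.4, 0.2, 0.6]
width: 76.7
[631.8631502   61.12928343 209.22641169] [3.14103909e+00 2.86961404e-03 1.58670881e+00] 76.72594407846282 [1.36373492 0.21977912 0.62021364]
w 309 [95.  7.] [456.2 210.3 115. ] [436. 218.  85.]
w 1308 [314.  82.] [627.6 153.6 115. ] [627. 154. 105.]
w 1207 [315. 192.] [629.1  61.5 115. ] [629.  62. 115.]
w 476 [315. 274.] [630.3 -22.2 115. ] [630. -31. 100.]
w 94 [152. 312.] [459.9 -73.  115. ] [ 433. -106.   75.]
clock: 25.32
eef_pos: [437.0, -109.8, 194.7]
tool_rot: [-3.12, -0.004, 1.588]
force: [0.3, 0.8, -0.7]
width: 60.0
[ 437.0094591  -109.79233927  194.67780946] [-3.12015994 -0.00360463  1.58793959] 59.96610279463654 [ 0.26363189  0.79861202 -0.74261113]
w 189 [586.   3.] [662.6  58.4  73. ] [630.  45. 116.]
w 884 [551. 110.] [648.2 -33.1  73. ] [629. -33. 100.]
w 390 [317. 187.] [ 433.6 -112.1   73. ] [ 434. -112.   74.]
```

```bash
python3 -m crank '[[[-0.08,-0.25,0,-0.2,-0.03,0],[0,-0.05,0.6,0,0,0],[0,-0.05,0.8,0,0,0],[0,-0.05,0.8,0,0,0],[0,-0.05,0.4,0,0,0],[0,0,0,0,0,0],[0,0,0,0,0,0]]]'; python3 -c "
from h import *
s=ctrl.read_state();print(s['eef_pos'],s['tool_rot'],s['width'])"
```

```text
clock: 25.95
eef_pos: [434.7, -103.0, 113.5]
tool_rot: [3.13, -0.005, 1.604]
force: [0.1, -0.3, 0.3]
width: 59.5
[ 434.68032217 -102.97980163  113.47192403] [ 3.13047654 -0.00540343  1.60376797] 59.4801673460057
```

```bash
python3 -m crank '[[[-0.31,-0.03,0.1,0.1,-0.05,0],[0,-0.04,0.5,0,0,0],[0,-0.04,0.7,0,0,0],[0,0,0.5,0,0,0],[0,0,0,0.05,0,0],[0,0,0,0,0,0]]]'; python3 -c "
from h import *
s=ctrl.read_state();print(s['eef_pos'],s['tool_rot'],s['width'])"
```

```text
clock: 26.45
eef_pos: [440.9, -114.1, 61.6]
tool_rot: [3.135, 0.004, 1.607]
force: [0.4, 0.0, -0.1]
width: 59.5
[ 440.87964002 -114.073311     61.56528221] [3.13540068 0.00382838 1.60746137] 59.52850055784903
```

```bash
python3 -m crank '[[[0.06,-0.25,0,0.06,0.03,0],[0,0,0.4,0,0,0],[0,-0.03,0.5,0,0,0],[0,0,0.3,0,0,0],[0,0,0,0,0,0],[0,0,0,0,0,0]]]'; python3 -c "
from h import *
s=ctrl.read_state();print(s['eef_pos'],s['tool_rot'],s['width'])"
```

```text
clock: 26.95
eef_pos: [436.2, -114.1, 30.1]
tool_rot: [3.133, 0.003, 1.607]
force: [-0.0, 0.2, -0.5]
width: 59.6
[ 436.23939482 -114.11638061   30.14047609] [3.13287171e+00 3.10388069e-03 1.60655786e+00] 59.64144649977185
```

```bash
python3 -m crank '[[[0.06,-0.08,0.25,0.07,0.03,0],[0,0,0.1,0,0,0],[0,0,0,0,0,0]]]';python3 -m crank '[[[0,0,0.02,0,0,0],[0,0,0.02,0,0,0],[0,0,0.02,0,0,0],[0,0,0.02,0,0,0],[0,0,0.02,0,0,0],[0,0,0.02,0,0,0],[0,0,0.02,0,0,0]]]' 1; python3 -c "
from h import *
s=ctrl.read_state();print(s['eef_pos'],s['tool_rot'],s['width'],s['force'])"
```

```text
clock: 27.2
eef_pos: [434.9, -112.6, 20.6]
tool_rot: [3.138, 0.0, 1.606]
force: [0.5, -0.6, -0.5]
width: 59.4
clock: 27.78
eef_pos: [435.0, -113.0, 19.6]
tool_rot: [3.136, 0.003, 1.606]
force: [-1.5, 0.5, 6.9]
width: 26.6
[ 434.99730542 -112.99006666   19.55401252] [3.13611395e+00 2.61863452e-03 1.60644343e+00] 26.552899837680137 [-1.46852659  0.46028739  6.85782155]
```

```bash
python3 -m crank '[[[0,0,-0.3,0.05,0.02,0],[0,0,-0.6,0,0,0],[0,0,-0.9,0,0,0],[0,0,-0.9,0,0,0],[0,0,-0.5,0,0,0],[0,0,0,0,0,0]]]'; python3 -m crank '[[[0,0.5,0,0,0,0],[-0.1,0.9,0,0,0,0],[-0.1,0.9,0,0,0,0],[-0.1,0.9,0,0,0,0],[-0.1,0.9,0,0,0,0],[-0.1,0.9,0,0,0,0],[-0.1,0.9,0,0,0,0],[0,0.5,0,0,0,0],[0,0.1,0,0,0,0],[0,0,0,0,0,0]]]'; python3 -c "
from h import *
s=ctrl.read_state();print(s['eef_pos'],s['tool_rot'],s['width'],s['force'])"
```

```text
clock: 28.28
eef_pos: [433.4, -112.3, 118.7]
tool_rot: [-3.137, 0.0, 1.608]
force: [0.0, -1.0, -1.1]
width: 26.7
clock: 29.12
eef_pos: [629.5, -125.3, 108.4]
tool_rot: [-3.125, 0.003, 1.605]
force: [-0.3, 0.4, -0.4]
width: 26.2
[ 629.51230674 -125.31430629  108.37670655] [-3.12468401e+00  2.58933842e-03  1.60531729e+00] 26.18555628104311 [-0.29565743  0.44394002 -0.43187443]
```

```bash
python3 -m crank '[[[0.03,0.22,0.2,-0.16,0.03,0],[0,0,0.5,0,0,0],[0,0,0.6,0,0,0],[0,0,0.2,0,0,0],[0,0,0,0,0,0]]]'; python3 -c "
from h import *
s=ctrl.read_state();print(s['eef_pos'],s['tool_rot'],s['width'],s['force'])"
```

```text
clock: 29.53
eef_pos: [628.5, -124.3, 59.3]
tool_rot: [-3.133, 0.0, 1.606]
force: [-0.2, -0.8, -0.2]
width: 26.4
[ 628.52821174 -124.29928302   59.30952032] [-3.13319217e+00  5.33113040e-05  1.60574830e+00] 26.423959653961628 [-0.22269529 -0.787043   -0.21128107]
```

```bash
python3 -m crank '[[[0,0.27,0,-0.08,0,0],[0,0,0.1,0,0,0],[0,0,0.2,0,0,0],[0,0,0,0,0,0]]]'; python3 -c "
from h import *
s=ctrl.read_state();print(s['eef_pos'],s['tool_rot'],s['width'],s['force'])
p=shot('side');cv2.imwrite('pics/s4.png',cv2.resize(cv2.cvtColor(p['color'],cv2.COLOR_RGB2BGR)[90:240,240:390],None,fx=4,fy=4,interpolation=2))"
```

```text
clock: 29.87
eef_pos: [636.3, -124.4, 51.2]
tool_rot: [3.141, 0.001, 1.605]
force: [-0.5, -0.3, -0.2]
width: 26.4
[ 636.32875027 -124.40690414   51.20208784] [3.14080629e+00 7.54492558e-04 1.60545220e+00] 26.41763023982415 [-0.46725221 -0.28847664 -0.20676162]
```

View pics/s4.png

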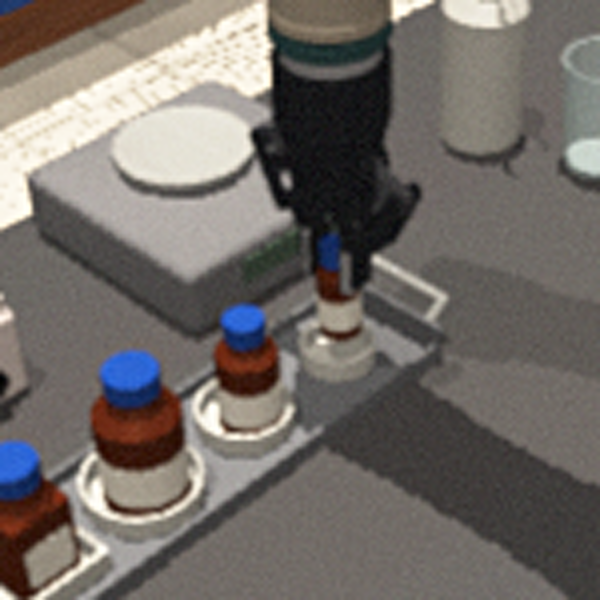

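Three bottles are seated; the small one hangs upright right above its seat. Lowering 22 mm.

```bash
python3 -m crank '[[[0,0,0.25,0,0,0],[0,0,0.2,0,0,0],[0,0,0.12,0,0,0],[0,0,0.08,0,0,0],[0,0,0.04,0,0,0]]]'; python3 -c "
from h import *
s=ctrl.read_state();print(s['eef_pos'],s['tool_rot'],s['width'],s['force'])"
```

```text
clock: 30.33
eef_pos: [637.6, -124.6, 30.1]
tool_rot: [3.138, 0.001, 1.605]
force: [-1.1, -0.0, -0.1]
width: 26.3
[ 637.60006674 -124.61776808   30.1256237 ] [3.13802039e+00 1.34445477e-03 1.60533324e+00] 26.332384723755272 [-1.0916898  -0.04051299 -0.14795251]
```

```bash
python3 -m crank '[[[0,0,0.06,0,0,0],[0,0,0.04,0,0,0]]]'; python3 -c "
from h import *
s=ctrl.read_state();print(s['eef_pos'],s['tool_rot'],s['width'],s['force'])"
```

```text
clock: 30.5
eef_pos: [637.7, -124.8, 28.5]
tool_rot: [3.138, 0.002, 1.605]
force: [-4.2, 0.3, 16.6]
width: 26.2
[ 637.74404314 -124.79192833   28.50750233] [3.13818966e+00 2.09104812e-03 1.60515448e+00] 26.235286250925352 [-4.18500883  0.29192701 16.64855711]
```

```bash
python3 -m crank '[[[0,0,-0.05,0,0,0],[0,0,0,0,0,0],[0,0,0,0,0,0],[0,0,-0.1,0,0,0],[0,0,-0.5,0,0,0],[0,0,-0.9,0,0,0],[0,0,-1,0,0,0],[0,0,-1,0,0,0],[0,0,-1,0,0,0],[0,0,-1,0,0,0],[0,0,-0.5,0,0,0],[0,0,0,0,0,0]]]' -0.3;  python3 - <<'E'
from h import *
s=ctrl.read_state();print(s['eef_pos'],s['tool_rot'],s['width'],s['force'])
for c in caps(shot('wrist'),83,60): print('w',*c)
p=shot('side')
for c in caps(p,83,30): 
    if c[2][0]<700:print('s',*c)
cv2.imwrite('pics/s5.png',cv2.resize(cv2.cvtColor(p['color'],cv2.COLOR_RGB2BGR)[130:350,190:460],None,fx=2.7,fy=2.7,interpolation=2))
E
```

```text
clock: 31.5
eef_pos: [636.1, -123.8, 217.1]
tool_rot: [-3.141, 0.001, 1.606]
force: [-0.1, -0.2, 0.6]
width: 55.8
[ 636.11400324 -123.78751418  217.12366196] [-3.14123021e+00  5.24600048e-04  1.60616283e+00] 55.835630269347746 [-0.08184917 -0.19370905  0.5806257 ]
w 783 [315.  86.] [630.2 -32.6  83. ] [634. -43. 385.]
w 331 [318. 182.] [ 636.  -124.6   83. ] [ 636. -124.   84.]
s 96 [432.  78.] [ 682. -717.   83.] [ 654. -666.  111.]
s 234 [440.  88.] [ 619.1 -674.8   83. ] [ 593. -624.  112.]
s 113 [420.  86.] [ 680.6 -640.8   83. ] [ 650. -589.  113.]
s 250 [457.  94.] [ 556.5 -674.6   83. ] [ 549. -659.   92.]
s 912 [430. 114.] [ 550.1 -509.4   83. ] [ 577. -559.   50.]
s 53 [324. 159.] [ 630.7 -120.4   83. ] [ 631. -121.   83.]
s 89 [300. 170.] [640.8 -42.3  83. ] [626. -30.  98.]
s 149 [272. 183.] [654.5  42.4  83. ] [625.  62. 113.]
s 152 [242. 206.] [643.1 144.9  83. ] [623. 155. 104.]
s 127 [272. 280.] [429.  228.6  83. ] [428. 229.  84.]
s 86 [218. 320.] [431.  354.1  83. ] [436. 353.  75.]
```

View pics/s5.png

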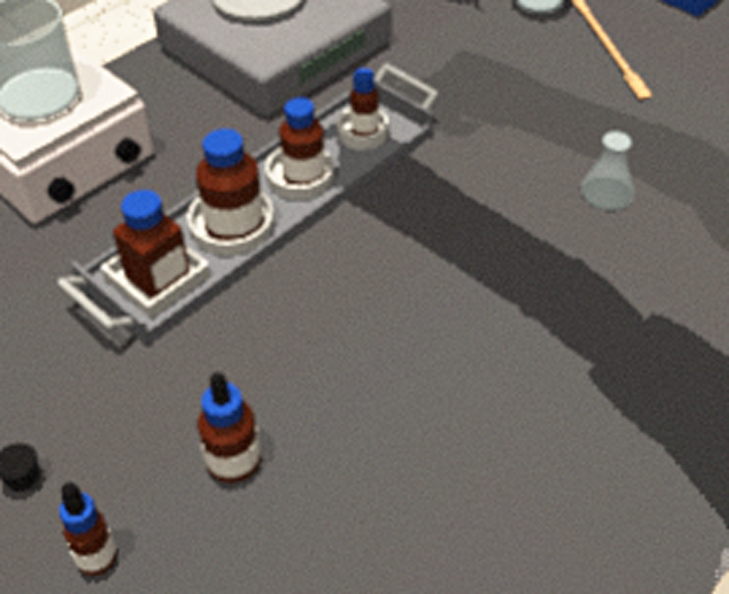

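```bash
python3 -c "
from h import *
print(ctrl.finish_job())"
```

```text
the job is handed in; nothing more can be done
None
```

All four screw-cap bottles stand in their own seats, and the job was handed in at about 31.5 s of the 104 s allowed. `finish_job` gives no verdict.

**What I did:** I placed the square bottle first, then the medium, large and small ones. Each was held by its straight body and lowered slowly, then let go once the wrist felt the seat floor, at 17 to 26 N.

**Last checks:**

| Bottle | Cap seen at (x, y), mm | Seat measured at (x, y), mm | Cap top, mm (expected) |
|---|---|---|---|
| Square | 627, 155 | 629.5, 152.5 | 106 (105) |
| Large | 629, 62 | 631, 60.5 | 115 (115) |
| Medium | 630, -32 | 633.5, -31.5 | 100 (99) |
| Small | 636, -124 | 636.5, -124 | 84 (83) |

- The cap positions come from the wrist camera just after each placing. Each is within 4 mm of its seat, against the 13 mm allowed.
- The last side picture shows all four upright in the caddy and the arm clear of everything at about 217 mm.
- Both dropper bottles stand within about 1 mm of where the side camera first saw them.

**What went wrong or disagreed:**
- **Square bottle:** the first grip closed too high, at the cap or shoulder, because the arm had drifted up. I opened, went lower and gripped again, and the bottle stayed upright.
- **Grip width:** the finger opening read 2 to 4 mm less than the bottle body on each grip, but nothing slipped that I could see.
- **Side camera:** it put the seated caps a few millimetres nearer the robot in x than the wrist camera did. It mostly sees the front of each cap, so I went by the wrist camera.

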